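Spread the washed cap nuts and bring the tray under the blow-dry nozzle

TASK

The washed injector nuts lie heaped against the clear guard of the white drying tray: spread them over the whole tray floor in one even layer, at least one in each quarter of the tray, every nut a clear 2 cm from its neighbours and about 2 cm clear of the tray walls. Only then slide the tray along its rails by its push lug until the cross scribed in the middle of its floor is directly under the nozzle tip. Do not press hard on the nuts, and leave the wrench, bin and stand where they are.

Things in the scene. Friction and masses are not known exactly. Their poses are not given: they have to be found in the camera images.
- nut1: steel injector cap nut, one of five alike: a round body 32 mm wide and 14 mm high, with a hexagon head 29 mm across corners and 6 mm high on top; 20 mm high in all, 70 g. Origin at mid-height on its axis (10 mm over what it stands on), z along the axis
- nut2: steel injector cap nut, one of five alike: a round body 32 mm wide and 14 mm high, with a hexagon head 29 mm across corners and 6 mm high on top; 20 mm high in all, 70 g. Origin at mid-height on its axis (10 mm over what it stands on), z along the axis
- nut3: steel injector cap nut, one of five alike: a round body 32 mm wide and 14 mm high, with a hexagon head 29 mm across corners and 6 mm high on top; 20 mm high in all, 70 g. Origin at mid-height on its axis (10 mm over what it stands on), z along the axis
- nut4: steel injector cap nut, one of five alike: a round body 32 mm wide and 14 mm high, with a hexagon head 29 mm across corners and 6 mm high on top; 20 mm high in all, 70 g. Origin at mid-height on its axis (10 mm over what it stands on), z along the axis
- nut5: steel injector cap nut, one of five alike: a round body 32 mm wide and 14 mm high, with a hexagon head 29 mm across corners and 6 mm high on top; 20 mm high in all, 70 g. Origin at mid-height on its axis (10 mm over what it stands on), z along the axis
- tray: white drying tray, 230 mm (x) by 170 mm (y) inside, floor 6 mm thick; three walls 26 mm high over the floor and 5 mm thick; on its -x side, nearest the robot, a clear splash guard stands on the wall, its top 120 mm over the floor, inner face as the wall's. Origin at the centre of the floor's upper face, z up. It slides only, along its own y towards the nozzle, up to 280 mm, stiffly (about 10 N)
- cross (a point): centre of the small scribed cross in the middle of the tray floor; axes as tray. The nuts begin heaped against the guard: three on the floor in a row out from the guard, nearly touching, two on top. A gripper's body that comes straight down meets the guard: lean the tool away from the guard some 20 to 30 degrees (fingertips pointing towards it) for the nuts near it
- lug (a point): top centre of the steel push lug in the middle of the tray's -y end wall, outside: an upright block 30 mm wide (x), 14 mm thick (y), its top 50 mm over the tray floor, its outer -y face 7 mm from this point. It may be pushed from behind or gripped
- tip (a point): lower end of the brass air nozzle, about 72 mm over the tray floor, pointing straight down; it hangs from an arm that comes from a column 150 mm further along +y, 170 mm high. Fixed
- wrench: steel wrench 170 mm long, lying on the bench beyond the station. Bystander
- bin: yellow open bin 130 x 90 x 60 mm beyond the station, origin under its middle. Bystander
- stand: black microscope stand, round foot 90 mm wide, post 186 mm high, origin under the foot. Bystander

How it is judged:
By the outcome, as a careful person would: the job done as asked, in the order asked, and still so for the second after the job is handed in, with the robot touching nothing.
It also fails if it takes over 64 s, if anything falls off the work surface, if the arm or the gripper's body presses on something with over 40 N, if the wrist force passes 120 N, or if a joint passes its speed limit or range.

ROBOT

A 7-joint arm with a two-finger parallel gripper is mounted at the origin on the work surface. World frame = base frame: x ahead of the robot, y to its left, z up, the work surface at z = 0. Lengths are in mm, angles in rad, forces in N, time in s.
With the tool pointing down it reaches from about 400 to 875 mm from the base axis. Payload 4.4 kg.
Tool frame: the origin (TCP) lies between the finger pads; the fingertips stand 17 mm ahead of it and the grasp point (between the pads) lies 2 mm behind it; z points along the fingers, y is the line along which they close (so a half turn about z gives the same grasp; the last joint's range is limited). The gripper opens to 85 mm and grips with 20 to 120 N. Pads are 22 mm wide; open, the fingers measure 114 mm over their backs; the gripper's body (76 mm by 85 mm) begins 54 mm behind the grasp point. The pads swing forward as they close: fully open they stand 13 mm farther back than shut.
Start: joints at [-1.295, 0.628, 0.038, 1.517, -0.027, 0.996, -0.02], TCP at [217.847, 612.422, 248.313] pointing down, gripper open.
Joint ranges: [-3.06, 3.06], [-0.37, 2.12], [-1.25, 1.32], [0.18, 2.47], [-1.1, 4.24], [0.23, 1.98], [-2.94, 2.94]. Speed limits (rad/s): [2.57, 2.57, 3.14, 3.14, 3.14, 3.14, 3.14].

INTERFACE

Orientations are given as [roll, pitch, yaw] about the fixed x, y, z axes, in that order (R = Rz(yaw) Ry(pitch) Rx(roll)).
In Python, from cell import sensors, get_image, ctrl gives the robot as it stands.
- The arm moves only by the tool send_rows, never from a script. Its argument "series" is a list of rows, each a list of 3 entries, a list of its own where there are three numbers: the finger opening in mm, from 0 to 85.4, then the shift along the world's x, y, z in units of 60 mm (1.0 is 60 mm), then the turn, a rotation vector about the world's x, y, z in units of 5 degrees (1.0 is 5 degrees). A call has 1 to 8 rows; each row shifts and turns the commanded pose from where the row before left it; what a row does not reach is not made up. A row lasts 1/8 s, in which the tool goes at most 62.5 mm and 10.7 degrees, less where a joint would pass 70% of its speed; a pose out of reach is approached as far as the arm can. A call is refused whole if a number of a shift passes 1 or a number of a turn 1, either way. A call with a gripper value outside its range is refused whole. The fingers move at their own pace and stop on an object; the grip force is fixed at half the most. Time passes only in rows, so rows that do not move let the fingers close. It gives the time, the measured TCP pose, the force, the opening and the grip force at its end, in the units of the state.
- sensors.read_state(): the state, without advancing time (a new reading comes with each control period).
- get_image(name): name is "side" or "top"; returns a dict with "img" (420x560x3 uint8, red, green, blue), "depth" (420x560 float32, mm along the optical axis (not along the pixel's ray), 0 where there is no reading), "vfov" (degrees; the focal length in pixels is half the picture's height over the tangent of half this angle, whatever the lens; pixels are square), "cx", "cy" (the principal point, pixels), "world_to_cam" (4x4, takes a point from world to camera coordinates). Camera axes: x right, y down, z forward; pixel columns grow to the right and rows downward; lengths in mm; the calibration is good to about 2 mm. A picture is of the moment at which its call begins.
- ctrl.finish_job(): hands the job in; it is judged then, once.
The state is a dict: "clock": time; "qpos": joint angles; "qd": joint speeds; "tau": joint torques, N m; "eef_pos": TCP position; "tool_rot": TCP orientation; "force": force on the tool from outside, world axes, zero at the start; "torque": the same for the moment, N m; "width": finger opening in mm; "gripper_force": force on a finger pad.
Only numpy, scipy, OpenCV 4.12 (cv2) and the standard library are available. Lean on these libraries where they do the work, as an engineer would, in place of code of your own. Each camera call takes 0.05 s, during which the arm holds its last target. There are 200 camera calls.

## Working session

There is one attempt and no reset: what is moved stays moved. The work goes in short steps, Python scripts to look and compute and a tool call to move; the robot and the scene stay as the last step left them, time stands still between calls to the robot, and variables do not carry over. Pictures are saved under pics/ and viewed, at most 10 in all, crops included, and the job is handed in when it is done.

Besides the shell and the picture viewer there is one more tool, called after "Call:" by a JSON object that holds its "op" and its "data". send_rows: Moves the arm, as the interface text tells. Its arguments: {"type":"object","properties":{"series":{"type":"array"}},"required":["series"]}

```bash
mkdir -p pics; ls
cat > h.py <<'E'
import numpy as np,cv2
from cell import sensors,get_image,ctrl
def cam(n):
    d=get_image(n);H=d["img"].shape[0];d["f"]=H/2/np.tan(np.radians(d["vfov"])/2);d["T"]=np.array(d["world_to_cam"]);return d
def ray(d,u,v):
    R=d["T"][:3,:3];t=d["T"][:3,3];return -R.T@t,R.T@np.array([(u-d["cx"])/d["f"],(v-d["cy"])/d["f"],1])
def onplane(d,u,v,z):
    o,r=ray(d,u,v);return o+r*(z-o[2])/r[2]
def cloud(d):
    H,W=d["depth"].shape;u,v=np.meshgrid(np.arange(W),np.arange(H));Z=d["depth"]
    P=np.stack([(u-d["cx"])/d["f"]*Z,(v-d["cy"])/d["f"]*Z,Z],-1)
    return (P-d["T"][:3,3])@d["T"][:3,:3]
def proj(d,p):
    q=d["T"][:3,:3]@np.array(p,float)+d["T"][:3,3];return d["f"]*q[:2]/q[2]+[d["cx"],d["cy"]]
def save(d,n):cv2.imwrite("pics/"+n,d["img"][:,:,::-1])
E
python3 - <<'E'
from h import *
import pickle
for n in("top","side"):
    d=cam(n);save(d,n+"0.png");pickle.dump(d,open(n+"0.pkl","wb"))
    print(n,d["f"],ray(d,280,210),d["T"].round(3))
print(sensors.read_state())
E
```

```text
pics
top 489.37277609729125 (array([ 459.90827012, -130.25664351, 1271.13181604]), array([ 0.13855596,  0.02520446, -0.99013481])) [[ 1.500000e-02 -1.000000e+00 -2.400000e-02 -1.067300e+02]
 [-9.880000e-01 -1.200000e-02 -1.530000e-01  6.472460e+02]
 [ 1.520000e-01  2.600000e-02 -9.880000e-01  1.189092e+03]
 [ 0.000000e+00  0.000000e+00  0.000000e+00  1.000000e+00]]
side 435.48956727836895 (array([489.87044935, 657.85059884, 586.75214884]), array([ 0.1719956 , -0.82291646, -0.54162531])) [[-9.81000e-01 -1.96000e-01  7.00000e-03  6.05088e+02]
 [-1.12000e-01  5.31000e-01 -8.40000e-01  1.98093e+02]
 [ 1.61000e-01 -8.24000e-01 -5.43000e-01  7.82078e+02]
 [ 0.00000e+00  0.00000e+00  0.00000e+00  1.00000e+00]]
{'clock': 0.1, 'qpos': array([-1.29479825,  0.6292444 ,  0.03844657,  1.51826339, -0.02696167,
        0.99630277, -0.02000673]), 'qd': array([-5.16069258e-04, -3.62905908e-03,  6.52353058e-04, -2.38075608e-03,
       -4.43009592e-05, -1.27086491e-04,  5.41938634e-04]), 'tau': array([ 3.60697697e-03, -5.64527535e+01,  1.23053044e+00, -1.93973619e+01,
        1.12400387e-02,  5.41516478e-03, -2.59275242e-05]), 'eef_pos': array([217.67275121, 611.90812576, 247.48852686]), 'tool_rot': array([-3.13989343e+00,  4.97762672e-05,  2.79980739e+00]), 'force': array([0.20819397, 0.25754479, 0.23422038]), 'torque': array([-0.00917227,  0.06353367,  0.02299329]), 'gripper_force': 0.0, 'width': 85.07008760327562}
```

View pics/top0.png

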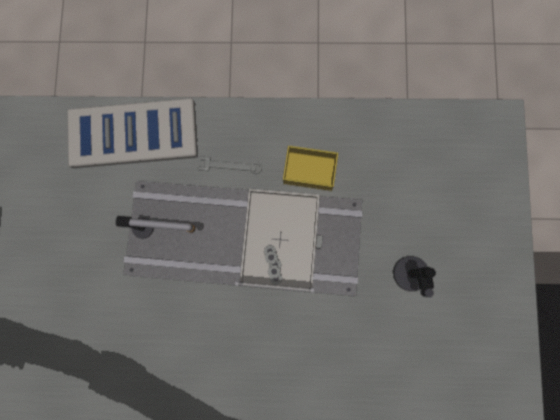

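View pics/side0.png

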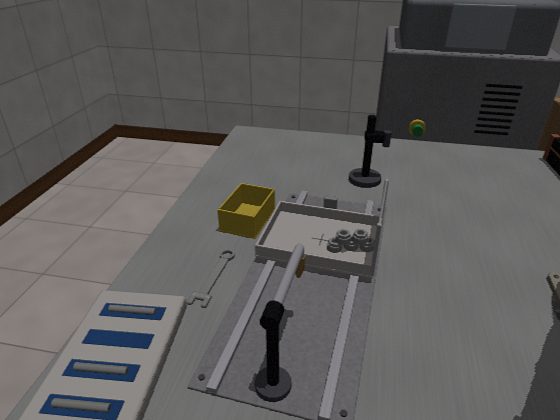

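The top view shows the tray at about (280,240), with the guard at the bottom edge (row 288), the heap at (272,262), the lug at (319,242) and the nozzle at (193,229). The side view shows the heap at (350,240), two nuts resting on three. Next I'll take measurements and enlarged crops.

Run:
```python
from h import *
import pickle
t=pickle.load(open("top0.pkl","rb"));s=pickle.load(open("side0.pkl","rb"))
a=cv2.resize(t["img"][180:300,180:340],None,fx=5,fy=5,interpolation=cv2.INTER_CUBIC);cv2.imwrite("pics/tc.png",a[:,:,::-1])
b=cv2.resize(s["img"][190:290,250:400],None,fx=5,fy=5,interpolation=cv2.INTER_CUBIC);cv2.imwrite("pics/sc.png",b[:,:,::-1])
P=cloud(t)
for u,v in((260,210),(300,210),(300,280),(280,239),(319,242),(193,229),(271,248),(274,271),(220,240),(160,224)):print(u,v,P[v,u].round(1),t["img"][v,u])
```

```text
260 210 [633.3 -47.2  27.3] [154 149 143]
300 210 [ 634.9 -149.9   24.8] [156 151 146]
300 280 [ 457.2 -151.6   23.6] [133 129 125]
280 239 [559.9 -99.6  21.6] [105 103 102]
319 242 [ 549.9 -196.4   71.1] [121 122 119]
193 229 [571.2 101.  138.3] [71 59 46]
271 248 [535.2 -78.   45.3] [105 105 105]
274 271 [478.1 -87.2  64.2] [71 66 71]
220 240 [556.7  56.8   3.6] [105 104 105]
160 224 [579.4 172.7 161.7] [133 130 135]
```

View pics/tc.png

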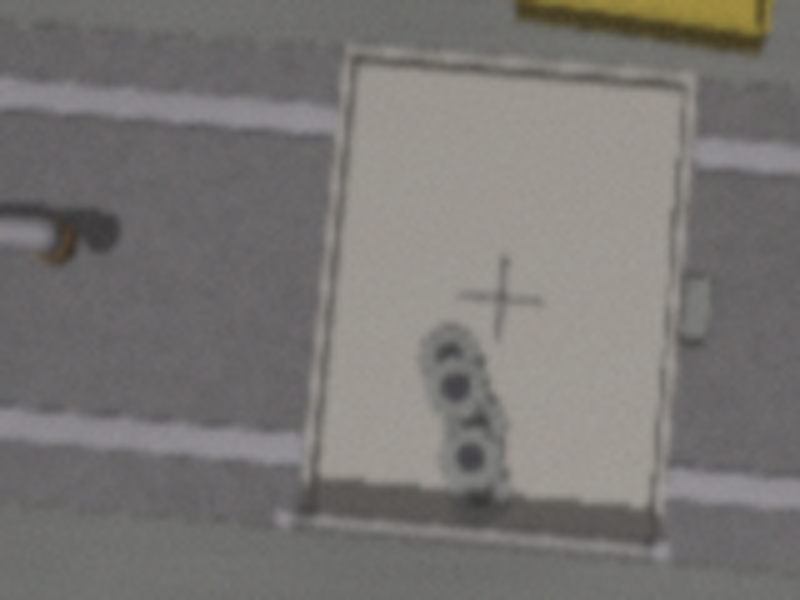

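View pics/sc.png

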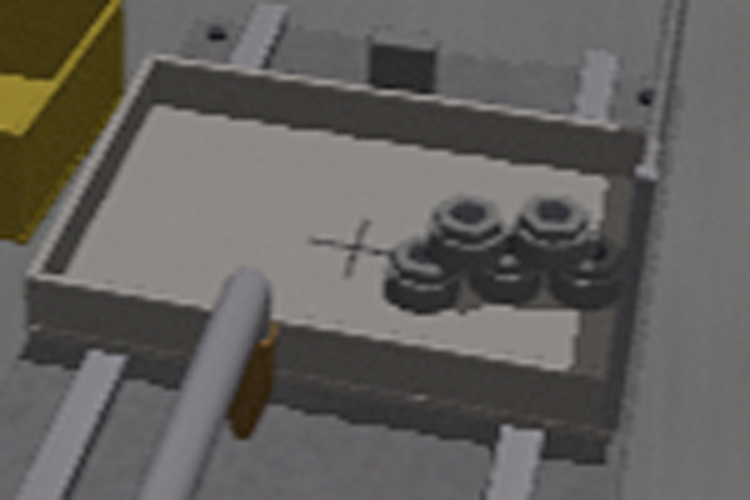

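Top crop: cross at (503,297), lug top (696,310), top nuts at (457,385) and (469,457), and the outermost floor nut at (447,350). Side crop: three floor nuts at about (420,280), (505,275) and (585,280), upper ones at (468,222) and (553,218), and the nozzle tip at about (243,436).

Run:
```python
from h import *
import pickle
t=pickle.load(open("top0.pkl","rb"));s=pickle.load(open("side0.pkl","rb"))
T=lambda U,V,z:onplane(t,(U+.5)/5-.5+180,(V+.5)/5-.5+180,z).round(1)
S=lambda U,V,z:onplane(s,(U+.5)/5-.5+250,(V+.5)/5-.5+190,z).round(1)
for n,d,w in(("top",t,(255,295,200,225)),("side",s,(285,305,220,230))):
    P=cloud(d)[w[2]:w[3],w[0]:w[1]].reshape(-1,3);print(n,"floor z",np.median(P[:,2]),P[:,2].std())
zf=24
print("cross",T(503,297,zf),S(355,249,zf));print("lug",T(696,310,zf+50))
print("wall",*[T(*p,zf+26) for p in((347,47),(693,75))]);print("guardtop",*[T(*p,zf+120) for p in((285,520),(660,550))])
print("floorcorners",T(355,68,zf),T(683,90,zf))
print("sidewalltops",S(152,60,zf+26),S(32,280,zf+26))
print("rails",T(0,95,5),T(330,120,5),T(700,153,5),T(800,160,5),T(0,424,5),T(800,490,5))
print("top nuts",T(457,385,zf+40),T(469,457,zf+40),S(468,212,zf+40),S(554,209,zf+40))
print("A top",T(447,347,zf+20),S(420,258,zf+20),"bottom base front",S(422,312,zf),S(503,303,zf),S(590,305,zf))
print("tip",S(243,436,zf+72),T(57,242,zf+90),T(60,250,zf+72))
o1,r1=ray(s,(243+.5)/5-.5+250,(430+.5)/5-.5+190);o2,r2=ray(t,(58+.5)/5-.5+180,(245.5)/5-.5+180)
A=np.stack([r1,-r2],1);k=np.linalg.lstsq(A,o2-o1,rcond=None)[0];print(o1+k[0]*r1,o2+k[1]*r2)
```

```text
top floor z 23.949562975260783 68.25047883033288
side floor z 25.038578688679387 1.1152016180931148
cross [ 559.8 -100.2   24. ] [ 558.6 -100.4   24. ]
lug [ 550.7 -195.7   74. ]
wall [683.7 -19.6  50. ] [ 671.3 -195.1   50. ]
guardtop [447.2  -5.3 144. ] [ 436.4 -176.   144. ]
floorcorners [677.5 -21.6  24. ] [ 667.8 -191.4   24. ]
sidewalltops [ 667.8 -193.3   50. ] [680.5 -17.8  50. ]
rails [664.2 167.1   5. ] [652.9  -7.5   5. ] [ 637.8 -201.3    5. ] [ 634.8 -253.3    5. ] [492.2 159.    5. ] [ 464.8 -252.8    5. ]
top nuts [513.  -79.2  64. ] [478.1 -85.7  64. ] [511.4 -81.3  64. ] [476.8 -90.7  64. ]
A top [532.7 -73.   44. ] [529.  -72.7  44. ] bottom base front [525.7 -62.5  24. ] [493.2 -75.5  24. ] [457.4 -81.5  24. ]
tip [573.3 108.9  96. ] [575.9 110.9 114. ] [573.9 113.   96. ]
[572.7648946  112.59814307 101.91378444] [575.66886842 112.75492308 102.23397076]
```

Call:
{"op": "send_rows", "data": {"series": [[60,[0.36,-0.82,0],[0,0,1]],[60,[0.36,-0.82,0],[0,0,1]],[60,[0.36,-0.82,0],[0,0,1]],[60,[0.36,-0.82,0],[0,0,0.14]],[60,[0.36,-0.82,0],[0.07,0.99,0]],[60,[0.36,-0.82,0],[0.07,0.99,0]],[60,[0.36,-0.82,-0.1],[0.07,0.99,0]],[60,[0.36,-0.82,-0.1],[0.07,0.99,0]]]}}

```text
clock: 1.1
eef_pos: [391.3, 217.3, 236.4]
tool_rot: [3.139, -0.349, 3.074]
force: [1.2, 1.5, -0.2]
width: 60.0
gripper_force: 0.0
```

Call:
{"op": "send_rows", "data": {"series": [[60,[0.3,-0.71,-0.2],[0.07,0.99,0]],[60,[0.3,-0.71,-0.2],[0,0,0]],[60,[0.3,-0.71,-0.2],[0,0,0]],[60,[0.3,-0.71,-0.2],[0,0,0]],[60,[0.3,-0.71,-0.2],[0,0,0]],[60,[0.3,-0.71,-0.2],[0,0,0]],[60,[0.3,-0.71,-0.2],[0,0,0]],[60,[0,0,0],[0,0,0]]]}}

```text
clock: 2.1
eef_pos: [516.6, -84.2, 150.9]
tool_rot: [-3.139, -0.434, 3.066]
force: [-0.2, -0.0, 0.5]
width: 60.3
gripper_force: 0.0
```

Call:
{"op": "send_rows", "data": {"series": [[60,[0.02,0.06,-0.5],[0,0,0]],[60,[0,0,-0.5],[0,0,0]],[60,[0,0,-0.4],[0,0,0]],[60,[0,0,0],[0,0,0]],[25,[0,0,0],[0,0,0]],[25,[0,0,0],[0,0,0]],[25,[0,0,0],[0,0,0]],[25,[0,0,0],[0,0,0]]]}}

```text
clock: 3.1
eef_pos: [518.8, -75.8, 69.9]
tool_rot: [3.14, -0.431, 3.074]
force: [0.7, 0.4, 6.8]
width: 28.0
gripper_force: 58.8
```

Run:
```python
from h import *
d=cam("side");a=cv2.resize(d["img"][150:290,220:420],None,fx=4,fy=4,interpolation=cv2.INTER_CUBIC);cv2.imwrite("pics/g1.png",a[:,:,::-1])
```

```text
(no output)
```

View pics/g1.png

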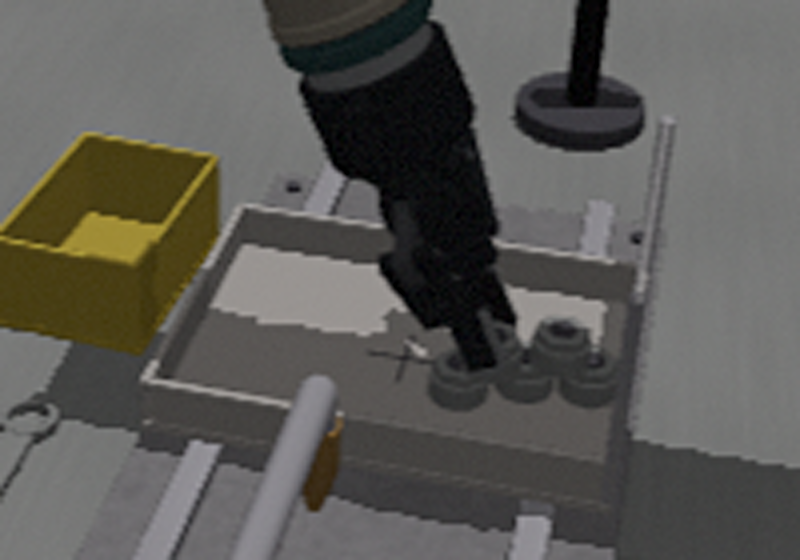

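The side crop shows the fingers on the upper outer nut at (480,350), with the other four undisturbed. The width of 28 mm suggests the grip is on the hexagon head. I'll lift and check.

Call:
{"op": "send_rows", "data": {"series": [[25,[0,0,0.3],[0,0,0]],[25,[0,0,0.5],[0,0,0]],[25,[0,0,0],[0,0,0]]]}}

```text
clock: 3.52
eef_pos: [519.6, -76.0, 119.0]
tool_rot: [3.14, -0.428, 3.074]
force: [-0.1, -0.7, -1.4]
width: 28.1
gripper_force: 59.1
```

Run:
```python
from h import *
print(sensors.read_state()["force"],sensors.read_state()["width"])
d=cam("side");a=cv2.resize(d["img"][150:290,220:420],None,fx=4,fy=4,interpolation=cv2.INTER_CUBIC);cv2.imwrite("pics/g2.png",a[:,:,::-1])
```

```text
[-0.12244025 -0.7340858  -1.36268671] 28.111499620070102
```

View pics/g2.png

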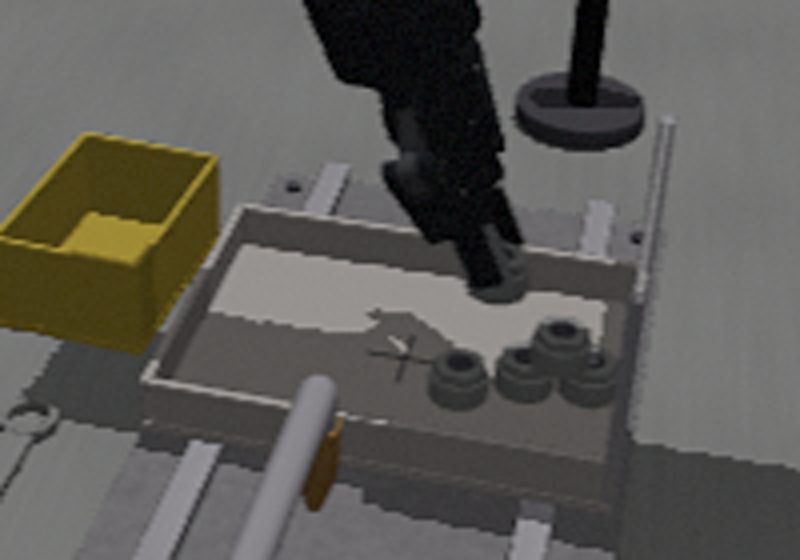

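The nut hangs upright by its head at (497,275), and the other four are in place. Now placing it.

Call:
{"op": "send_rows", "data": {"series": [[25,[0.5,0.05,0],[0,0,0]],[25,[0.8,0.07,0],[0,0,0]],[25,[0.6,0.06,0],[0,0,0]],[25,[0.2,0.02,0],[0,0,0]],[25,[0,0,-0.5],[0,0,0]],[25,[0,0,-0.4],[0,0,0]],[25,[0,0,-0.15],[0,0,0]],[25,[0,0,0],[0,0,0]]]}}

```text
clock: 4.58
eef_pos: [643.2, -63.8, 52.6]
tool_rot: [3.14, -0.435, 3.074]
force: [0.3, 0.5, 0.4]
width: 27.9
gripper_force: 59.2
```

Call:
{"op": "send_rows", "data": {"series": [[25,[0,0,-0.03],[0,0,0]],[25,[0,0,-0.02],[0,0,0]],[44,[0,0,0],[0,0,0]],[44,[0,0,0],[0,0,0]],[44,[0,0,0.5],[0,0,0]],[44,[0,0,0.6],[0,0,0]],[60,[0,0,0],[0,0,0]]]}}

```text
clock: 5.45
eef_pos: [646.0, -64.0, 119.7]
tool_rot: [3.14, -0.427, 3.074]
force: [-0.4, 0.4, 0.2]
width: 59.7
gripper_force: 0.0
```

Run:
```python
from h import *
d=cam("side");a=cv2.resize(d["img"][150:290,220:420],None,fx=4,fy=4,interpolation=cv2.INTER_CUBIC);cv2.imwrite("pics/g3.png",a[:,:,::-1])
```

```text
(no output)
```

View pics/g3.png

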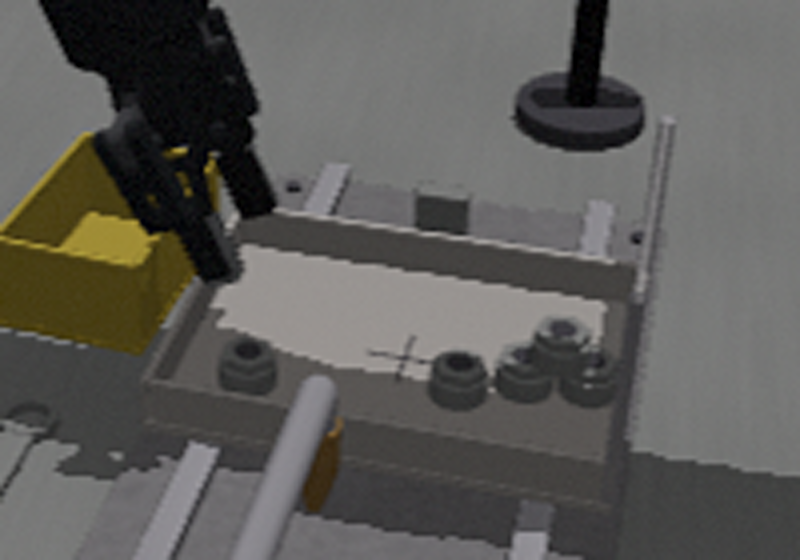

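The first nut stands upright at (247,360). Floor nut heads are at A (460,363), B (526,356) and C (597,362), and the upper nut's at (563,330).

```bash
cat >> h.py <<'E'
C0=np.array([559.3,-100.3])
def totray(p):
    d=np.array(p[:2])-C0;return np.array([.9977*d[0]-.068*d[1],.068*d[0]+.9977*d[1]])
E
python3 - <<'E'
from h import *
d=cam("side")
for n,U,V,z in(("N1",247,347,44),("A",460,363,44),("B",527,356,44),("C",595,364,44),("T2",563,329,64)):
    p=onplane(d,(U+.5)/4-.5+220,(V+.5)/4-.5+150,z);print(n,p.round(1),totray(p).round(1))
E
```

```text
N1 [638.4 -67.1  44. ] [76.7 38.5]
A [527.2 -76.   44. ] [-33.7  22.1]
B [493.4 -89.3  44. ] [-66.5   6.5]
C [458.3 -89.5  44. ] [-101.5    3.9]
T2 [476.8 -89.   64. ] [-83.1   5.6]
```

Call:
{"op": "send_rows", "data": {"series": [[60,[-0.6,-0.1,0],[0,0,0]],[60,[-0.8,-0.11,0],[0,0,0]],[60,[-0.8,-0.1,0],[0,0,0]],[60,[-0.48,-0.1,0],[0,0,0]],[60,[0,0,-0.4],[0,0,0]],[60,[0,0,-0.35],[0,0,0]],[60,[0,0,-0.15],[0,0,0]],[60,[0,0,0],[0,0,0]]]}}

```text
clock: 6.55
eef_pos: [482.6, -88.1, 61.3]
tool_rot: [3.14, -0.435, 3.074]
force: [0.2, -0.1, 0.4]
width: 60.2
gripper_force: 0.0
```

Call:
{"op": "send_rows", "data": {"series": [[25,[0,0,0],[0,0,0]],[25,[0,0,0],[0,0,0]],[25,[0,0,0],[0,0,0]],[25,[0,0,0],[0,0,0]],[25,[0,0,0.3],[0,0,0]],[25,[0,0,0.5],[0,0,0]],[25,[0,0,0],[0,0,0]]]}}

```text
clock: 7.42
eef_pos: [484.4, -88.7, 112.5]
tool_rot: [3.141, -0.429, 3.074]
force: [-0.6, -0.5, -0.4]
width: 29.4
gripper_force: 59.3
```

Call:
{"op": "send_rows", "data": {"series": [[25,[0.5,-0.25,0],[0,0,0]],[25,[0.8,-0.3,0],[0,0,0]],[25,[0.6,-0.3,0],[0,0,0]],[25,[0.26,-0.1,0],[0,0,0]],[25,[0,0,-0.5],[0,0,0]],[25,[0,0,-0.4],[0,0,0]],[25,[0,0,-0.15],[0,0,0]],[25,[0,0,0],[0,0,0]]]}}

```text
clock: 8.43
eef_pos: [612.0, -145.2, 46.7]
tool_rot: [3.14, -0.435, 3.074]
force: [-0.3, -0.3, -0.1]
width: 29.3
gripper_force: 59.3
```

Call:
{"op": "send_rows", "data": {"series": [[25,[0,0,-0.04],[0,0,0]],[25,[0,0,-0.03],[0,0,0]],[25,[0,0,0],[0,0,0]]]}}

```text
clock: 8.8
eef_pos: [612.8, -145.4, 43.5]
tool_rot: [3.14, -0.433, 3.074]
force: [-0.2, -1.2, -0.7]
width: 29.4
gripper_force: 59.3
```

Call:
{"op": "send_rows", "data": {"series": [[25,[0,0,-0.02],[0,0,0]],[25,[0,0,-0.02],[0,0,0]],[25,[0,0,0],[0,0,0]]]}}

```text
clock: 9.18
eef_pos: [612.9, -145.4, 43.1]
tool_rot: [3.14, -0.433, 3.074]
force: [-1.1, 0.0, 10.1]
width: 29.4
gripper_force: 60.1
```

Call:
{"op": "send_rows", "data": {"series": [[25,[0,0,0.02],[0,0,0]],[44,[0,0,0],[0,0,0]],[44,[0,0,0],[0,0,0]],[44,[0,0,0.4],[0,0,0]],[44,[0,0,0.6],[0,0,0]],[60,[-0.3,0.3,0.1],[0,0,0]],[60,[-0.6,0.55,0],[0,0,0]],[60,[-0.39,0.34,0],[0,0,0]]]}}

```text
clock: 10.18
eef_pos: [534.4, -72.2, 109.7]
tool_rot: [3.139, -0.432, 3.076]
force: [0.2, 1.0, 0.1]
width: 60.2
gripper_force: 0.0
```

Call:
{"op": "send_rows", "data": {"series": [[60,[0,0,-0.4],[0,0,0]],[60,[0,0,-0.5],[0,0,0]],[60,[0,0,-0.2],[0,0,0]],[60,[0,0,0],[0,0,0]],[25,[0,0,0],[0,0,0]],[25,[0,0,0],[0,0,0]],[25,[0,0,0],[0,0,0]],[25,[0,0,0],[0,0,0]]]}}

```text
clock: 11.18
eef_pos: [536.3, -74.2, 43.3]
tool_rot: [3.141, -0.431, 3.074]
force: [0.3, -0.4, 6.0]
width: 29.1
gripper_force: 59.0
```

Call:
{"op": "send_rows", "data": {"series": [[25,[0,0,0.4],[0,0,0]],[25,[0.3,0.13,0],[0,0,0]],[25,[0.26,0.13,0],[0,0,0]],[25,[0,0,-0.25],[0,0,0]],[25,[0,0,-0.13],[0,0,0]],[25,[0,0,0],[0,0,0]],[44,[0,0,0],[0,0,0]],[44,[0,0,0],[0,0,0]]]}}

```text
clock: 12.18
eef_pos: [568.2, -58.8, 42.8]
tool_rot: [3.141, -0.434, 3.074]
force: [0.2, -0.3, -0.6]
width: 43.9
gripper_force: 0.0
```

Call:
{"op": "send_rows", "data": {"series": [[44,[0,0,0.5],[0,0,0]],[44,[0,0,0.58],[0,0,0]],[60,[0.5,0,0.3],[0,0,0]],[60,[0.5,0,0.3],[0,0,0]]]}}

```text
clock: 12.68
eef_pos: [629.3, -58.7, 144.9]
tool_rot: [3.141, -0.433, 3.074]
force: [0.4, -0.2, 0.2]
width: 60.2
gripper_force: 0.0
```

Run:
```python
from h import *
for n,w in(("side",(220,150)),("top",(220,170))):
    d=cam(n);a=cv2.resize(d["img"][w[1]:w[1]+140,w[0]:w[0]+200],None,fx=4,fy=4,interpolation=cv2.INTER_CUBIC)
    if n=="side": s=a
    else: cv2.imwrite("pics/g4.png",cv2.resize(np.vstack([s[120:480],a[60:500]])[:,:,::-1],(600,600)) if 0 else np.hstack([s[100:540,100:700],a[60:500,0:600]])[:,:,::-1])
b=cv2.imread("pics/g4.png");b=np.vstack([b[100:340,:600],b[80:440,600:]]);cv2.imwrite("pics/g4.png",b);print(b.shape)
```

```text
(600, 600, 3)
```

View pics/g4.png

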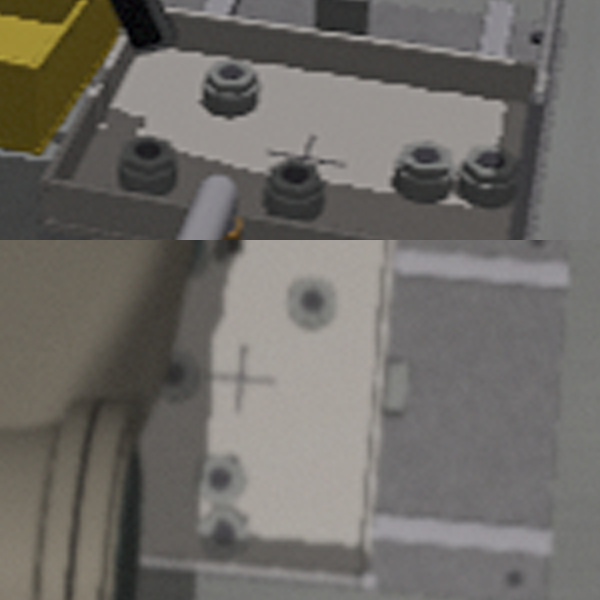

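The side panel shows B at (427,156), C at (492,160), and three nuts standing at (150,150), (295,175) and (231,75). The top panel shows B at (222,478) and C at (223,533).

Run:
```python
from h import *
s=cam("side");t=cam("top")
f=lambda U,V:onplane(s,(U+100.5)/4-.5+220,(V+200.5)/4-.5+150,43)
g=lambda U,V:onplane(t,(U+.5)/4-.5+220,(V-99.5)/4-.5+170,43)
for n,p in(("B",f(427,155)),("C",f(492,159)),("Bt",g(222,478)),("Ct",g(223,534)),("N1",f(149,148)),("N3",f(296,175)),("N2",f(231,71)),("N2t",g(312,300)),("N3t",g(177,376))):print(n,p.round(1),totray(p).round(1))
```

```text
B [493.5 -91.5  43. ] [-66.2   4.3]
C [459.9 -95.   43. ] [-99.5  -1.4]
Bt [495.4 -88.9  43. ] [-64.5   7. ]
Ct [460.9 -90.1  43. ] [-98.8   3.5]
N1 [637.5 -67.8  43. ] [75.8 37.8]
N3 [558.5 -60.3  43. ] [-3.5 39.9]
N2 [ 607.1 -148.7   43. ] [ 50.9 -45. ]
N2t [ 607.8 -143.9   43. ] [ 51.3 -40.2]
N3t [558.6 -59.6  43. ] [-3.4 40.6]
```

Call:
{"op": "send_rows", "data": {"series": [[60,[-0.5,-0.13,0],[0,0,0]],[60,[-0.8,-0.2,-0.1],[0,0,0]],[60,[-0.6,-0.15,-0.2],[0,0,0]],[60,[-0.23,-0.05,-0.3],[0,0,0]],[60,[0,0,-0.5],[0,0,0]],[60,[0,0,-0.4],[0,0,0]],[60,[0,0,-0.2],[0,0,0]],[60,[0,0,0],[0,0,0]]]}}

```text
clock: 13.88
eef_pos: [499.8, -90.1, 41.3]
tool_rot: [3.14, -0.436, 3.074]
force: [0.3, -0.4, 0.5]
width: 60.1
gripper_force: 0.0
```

Call:
{"op": "send_rows", "data": {"series": [[25,[0,0,0],[0,0,0]],[25,[0,0,0],[0,0,0]],[25,[0,0,0],[0,0,0]],[25,[0,0,0],[0,0,0]],[25,[0,0,0.4],[0,0,0]],[25,[0,0,0],[0,0,0]]]}}

```text
clock: 14.62
eef_pos: [502.3, -90.4, 67.0]
tool_rot: [3.141, -0.429, 3.074]
force: [-0.1, -0.0, -1.1]
width: 29.3
gripper_force: 59.2
```

Call:
{"op": "send_rows", "data": {"series": [[25,[0.1,-0.4,0],[0,0,0]],[25,[0.1,-0.41,0],[0,0,0]],[25,[0,0,-0.25],[0,0,0]],[25,[0,0,-0.13],[0,0,0]],[25,[0,0,0],[0,0,0]],[44,[0,0,0],[0,0,0]],[44,[0,0,0],[0,0,0]],[44,[0,0,0.4],[0,0,0]]]}}

```text
clock: 15.62
eef_pos: [511.7, -138.0, 66.5]
tool_rot: [3.139, -0.437, 3.075]
force: [0.2, -0.3, 0.3]
width: 43.8
gripper_force: 0.0
```

Call:
{"op": "send_rows", "data": {"series": [[44,[0,0,0.6],[0,0,0]],[60,[-0.4,0.4,0],[0,0,0]],[60,[-0.35,0.38,0],[0,0,0]],[60,[0,0,-0.2],[0,0,0]],[60,[0,0,-0.4],[0,0,0]],[60,[0,0,0],[0,0,0]]]}}

```text
clock: 16.38
eef_pos: [467.7, -92.4, 66.7]
tool_rot: [3.141, -0.435, 3.074]
force: [-0.1, 0.4, -0.3]
width: 59.6
gripper_force: 0.0
```

Call:
{"op": "send_rows", "data": {"series": [[60,[0,0,-0.25],[0,0,0]],[60,[0,0,-0.16],[0,0,0]],[60,[0,0,0],[0,0,0]],[25,[0,0,0],[0,0,0]],[25,[0,0,0],[0,0,0]],[25,[0,0,0],[0,0,0]],[25,[0,0,0],[0,0,0]]]}}

```text
clock: 17.25
eef_pos: [468.5, -92.1, 43.1]
tool_rot: [3.14, -0.432, 3.074]
force: [0.6, -0.5, 6.5]
width: 29.3
gripper_force: 59.1
```

Call:
{"op": "send_rows", "data": {"series": [[25,[0,0,0.2],[0,0,0]],[25,[0,0,0.2],[0,0,0]],[25,[0,0,0],[0,0,0]]]}}

```text
clock: 17.62
eef_pos: [468.7, -92.1, 67.6]
tool_rot: [3.14, -0.431, 3.074]
force: [0.1, 0.1, 0.0]
width: 29.3
gripper_force: 59.2
```

Call:
{"op": "send_rows", "data": {"series": [[25,[0.22,0.33,0],[0,0,0]],[25,[0.22,0.32,0],[0,0,0]],[25,[0,0,-0.25],[0,0,0]],[25,[0,0,-0.13],[0,0,0]],[25,[0,0,0],[0,0,0]],[44,[0,0,0],[0,0,0]],[44,[0,0,0],[0,0,0]],[44,[0,0,0.4],[0,0,0]]]}}

```text
clock: 18.62
eef_pos: [493.0, -53.3, 66.7]
tool_rot: [3.141, -0.437, 3.074]
force: [0.1, -0.6, 0.3]
width: 43.9
gripper_force: 0.0
```

Call:
{"op": "send_rows", "data": {"series": [[44,[0.2,0,0.7],[0,0,0]],[44,[0.2,-0.5,0.7],[-0.07,-0.99,0]],[44,[0.2,-0.7,0],[-0.07,-0.99,0]],[44,[0.2,-0.7,0],[-0.07,-0.99,0]],[44,[0.15,-0.5,0],[-0.07,-0.99,0]],[44,[0,0,0],[-0.07,-0.99,0]],[44,[0,0,0],[0,0,0]]]}}

```text
clock: 19.5
eef_pos: [549.4, -197.7, 151.9]
tool_rot: [3.141, -0.002, 3.072]
force: [-0.7, 0.3, 0.5]
width: 44.1
gripper_force: 0.0
```

Run:
```python
from h import *
s=cam("side");t=cam("top");print(sensors.read_state()["eef_pos"],sensors.read_state()["tool_rot"])
a=cv2.resize(s["img"][185:285,250:400],None,fx=4,fy=4,interpolation=cv2.INTER_CUBIC);b=cv2.resize(t["img"][185:300,230:380],None,fx=4,fy=4,interpolation=cv2.INTER_CUBIC)
c=np.vstack([a[80:],b])[:600];print(c.shape);cv2.imwrite("pics/g5.png",c[:,:,::-1])
```

```text
[ 551.6774868  -196.61704675  151.8393219 ] [ 3.14126420e+00 -8.79976207e-04  3.07427189e+00]
(600, 600, 3)
```

View pics/g5.png

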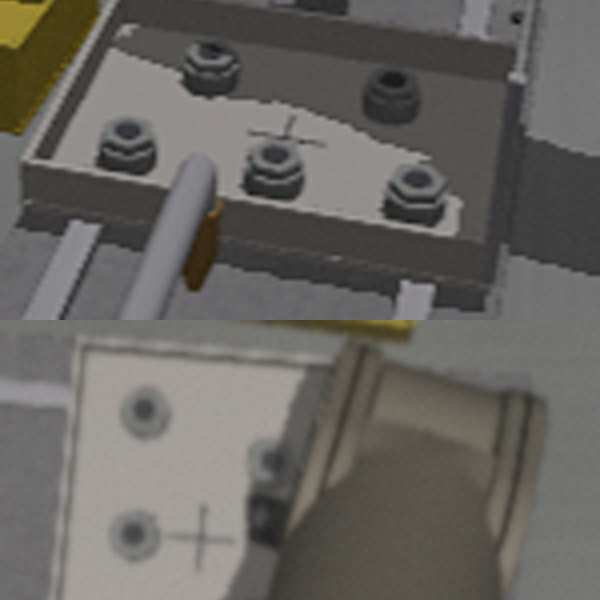

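All five nuts stand spread in one layer: side panel (128,140), (273,165), (415,192), (211,65) and (391,92), with the cross at (288,132) visible. Next I grip the lug.

Call:
{"op": "send_rows", "data": {"series": [[44,[0,0,-0.5],[0,0,0]],[44,[0,0,-0.5],[0,0,0]],[44,[0,0,-0.27],[0,0,0]],[44,[0,0,0],[0,0,0]],[8,[0,0,0],[0,0,0]],[8,[0,0,0],[0,0,0]],[8,[0,0,0],[0,0,0]],[8,[0,0,0],[0,0,0]]]}}

```text
clock: 20.6
eef_pos: [552.4, -197.0, 76.8]
tool_rot: [-3.141, 0.002, 3.074]
force: [-1.4, 1.5, 7.0]
width: 12.4
gripper_force: 59.7
```

Call:
{"op": "send_rows", "data": {"series": [[8,[0.005,0.08,0],[0,0,0]],[8,[0.01,0.16,0],[0,0,0]],[8,[0.015,0.22,0],[0,0,0]],[8,[0.017,0.25,0],[0,0,0]],[8,[0.017,0.25,0],[0,0,0]],[8,[0.017,0.25,0],[0,0,0]],[8,[0.017,0.25,0],[0,0,0]],[8,[0.017,0.25,0],[0,0,0]]]}}

```text
clock: 21.6
eef_pos: [559.4, -100.5, 76.8]
tool_rot: [-3.134, 0.004, 3.07]
force: [0.6, -12.5, 4.3]
width: 12.2
gripper_force: 59.6
```

Call:
{"op": "send_rows", "data": {"series": [[8,[0.017,0.25,0],[0,0,0]],[8,[0.017,0.25,0],[0,0,0]],[8,[0.017,0.25,0],[0,0,0]],[8,[0.015,0.22,0],[0,0,0]],[8,[0.01,0.16,0],[0,0,0]],[8,[0.007,0.1,0],[0,0,0]],[8,[0.003,0.05,0],[0,0,0]],[8,[0,0,0],[0,0,0]]]}}

```text
clock: 22.6
eef_pos: [565.1, -22.2, 76.8]
tool_rot: [-3.137, 0.004, 3.071]
force: [0.9, -8.9, 4.5]
width: 12.7
gripper_force: 59.7
```

Run:
```python
from h import *
s=cam("side");print(sensors.read_state()["eef_pos"])
for y in(-20,):
  p=C0+178*np.array([.068,.9977]);print("pred cross",p,proj(s,[*p,24]),"tip",proj(s,[573.5,110.5,96]))
a=cv2.resize(s["img"][215:365,200:400],None,fx=4,fy=4,interpolation=cv2.INTER_CUBIC);cv2.imwrite("pics/g6.png",a[:,:,::-1])
```

```text
[565.12406753 -22.19875839  76.77295119]
pred cross [571.404   77.2906] [301.23222545 295.38498438] tip [297.89963258 277.39649427]
```

View pics/g6.png

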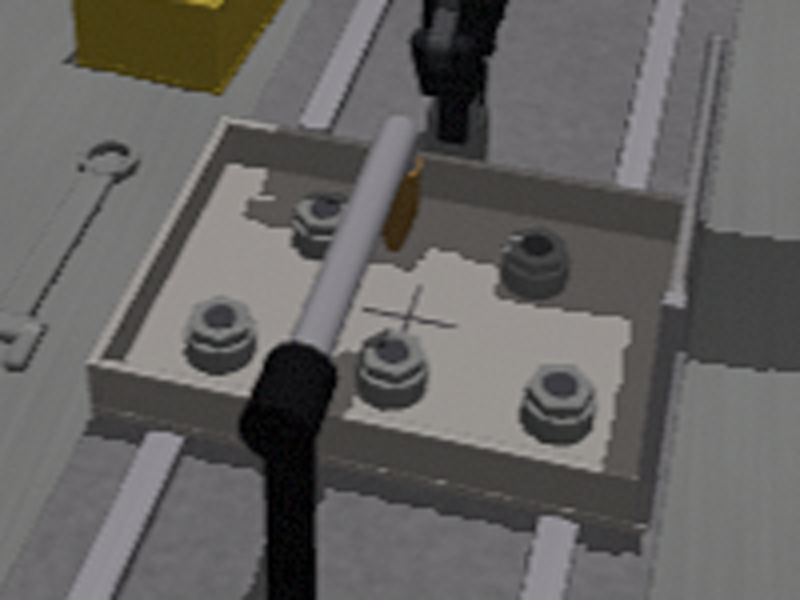

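Cross at (410,317) in the crop, nozzle tip at about (393,248), nuts still spread. I'll refine the tip position numerically from brass masks in both views.

Run:
```python
from h import *
import pickle
def pr(d,r):
    im=d["img"].astype(int)[r[1]:r[3],r[0]:r[2]];m=im[:,:,0]-im[:,:,2]
    print(r);print("\n".join("%d "%(r[1]+i)+" ".join("%3d"%x for x in row) for i,row in enumerate(m)))
pr(pickle.load(open("top0.pkl","rb")),(184,220,204,238))
s=cam("side");pr(s,(290,250,312,282))
t=cam("top");pr(t,(184,220,204,238))
g=lambda d,x0,y0:None
P=cloud(s);print(P[265:278,298:302,:].round(0)[::3,1])
im=s["img"].astype(int).sum(2)[284:304,290:316];print("\n".join("%d "%(284+i)+" ".join("%3d"%x for x in r) for i,r in enumerate(im)))
```

```text
(184, 220, 204, 238)
220  -1   1   1  -1   1   1  -1   1   2   3   1   0  -1   0   1   1   1   2   0   0
221   1   1  -1   1   0   1   2   1   1  -1   1  -1   2   0   1   0   1   1   0   1
222  -2   0   0   2   0   2   1   2   1   0   0   1  -1   2   0   1   1   2   1   0
223   0   0   2  -1   2   3   3   5   4   2   0   0   0  -1   0   0   0   2   1   1
224  -1  -1  -2  -1   0   2   3   8   8   6   2   1   2   0   2   1   0   1   0   1
225  -1  -1  -3  -1  -2  -2   1   4  14  18  11   2   1   0  -2  -1   2   1   1   2
226  -1  -2  -2  -2  -2  -1  -1   1  13  27  19   5   3   0   1   1   1  -1   1   1
227  -1  -2  -2  -1  -2   0  -1   1  13  30  24   7   2   0   2   1   0   0   0   2
228  -2  -2  -1  -2   0  -2  -1   3  13  29  22  11   4   0   1  -2   0   1   1   1
229  -1  -2   1   1  -1   1   1  10  23  25  16   8   2   1   2   0   0   2   2   1
230   1   2   8  12   9   8  14  22  30  24  10   3   1   1   0   2  -1   1   0   3
231   1   4  11  16  15  21  25  29  24  14   5   3   0   1   1   1   2   2   0   2
232   2   0   4   6  10  13  16  14  12   6   2   1   0   1   2   0   1
[... 6481 characters left out ...]
 451 449 448 446 451 444 444 438 440 437 436 441 447
298 448 450 459 410 299 223 195 304 368 368 360 374 416 432 440 451 447 447 447 446 451 448 448 448 447 447
299 454 408 295 220 198 198 242 285 289 309 350 365 361 365 390 432 447 444 444 445 445 445 444 442 445 442
300 364 212 195 195 176 123 163 199 194 187 224 321 364 352 382 431 448 445 443 443 441 449 444 449 444 449
301 357 176 191 183 136  89 149 189 181 182 185 242 326 359 370 425 449 441 443 447 444 443 444 440 442 445
302 266 293 373 288 182 177 196 194 194 179 183 182 302 363 356 383 433 447 446 446 446 443 444 443 447 443
303 175 300 374 328 227 174 193 181 193 191 192 164 285 358 358 357 417 450 446 445 444 445 442 447 444 442
```

Run:
```python
from h import *
import pickle
s=cam("side");t0=pickle.load(open("top0.pkl","rb"))
im=s["img"].astype(int);m=np.zeros(im.shape[:2],bool);m[254:279,290:312]=(im[:,:,0]-im[:,:,2])[254:279,290:312]>20
P=cloud(s)
for v in range(256,278,3):
    c=np.where(m[v])[0];print(v,c.min(),c.max(),P[v,c].round(0).tolist())
for p in([573.5,110.5,96],[573.5,107,96],[573.5,110.5,145],[573.5,114,96]):print(p,proj(t0,p).round(1),proj(s,p).round(1))
# cross in side now, three points along rail
for U in((301.6,294),):print(onplane(s,*U,24))
print(P[288:294:2,306:310].reshape(-1,3).mean(0), onplane(s,307.5,291,24))
im=t0["img"][222:235,182:200];print(im.astype(int).sum(2))
```

```text
256 304 305 [[565.0, 109.0, 142.0], [579.0, -10.0, 46.0]]
259 301 304 [[568.0, 117.0, 141.0], [567.0, 115.0, 140.0], [566.0, 112.0, 138.0], [564.0, 111.0, 137.0]]
262 300 304 [[570.0, 118.0, 136.0], [568.0, 117.0, 135.0], [567.0, 117.0, 136.0], [565.0, 114.0, 134.0], [564.0, 110.0, 130.0]]
265 299 304 [[571.0, 118.0, 129.0], [569.0, 119.0, 131.0], [568.0, 116.0, 128.0], [567.0, 115.0, 128.0], [565.0, 114.0, 127.0], [580.0, -10.0, 23.0]]
268 298 303 [[573.0, 116.0, 122.0], [571.0, 119.0, 124.0], [569.0, 118.0, 123.0], [568.0, 116.0, 122.0], [566.0, 116.0, 122.0], [565.0, 112.0, 119.0]]
271 296 302 [[576.0, 118.0, 116.0], [574.0, 118.0, 116.0], [573.0, 116.0, 115.0], [571.0, 116.0, 115.0], [569.0, 117.0, 116.0], [568.0, 114.0, 114.0], [567.0, 108.0, 109.0]]
274 296 300 [[576.0, 115.0, 107.0], [575.0, 114.0, 107.0], [573.0, 114.0, 107.0], [572.0, 113.0, 106.0], [570.0, 113.0, 106.0]]
277 297 299 [[575.0, 111.0, 97.0], [573.0, 112.0, 99.0], [572.0, 110.0, 97.0]]
[573.5, 110.5, 96] [192.6 229.8] [297.9 277.4]
[573.5, 107, 96] [194.  229.8] [298.3 276. ]
[573.5, 110.5, 145] [188.4 227.7] [
[... 456 characters left out ...]
180 181 187 189 188 189]
 [405 401 397 401 398 395 377 341 290 206 175 181 169 175 191 185 187 192]
 [388 391 397 396 398 397 386 343 288 217 192 201 167 188 217 197 186 180]
 [349 360 363 371 371 367 357 321 276 210 197 188 171 215 247 221 188 191]
 [311 318 320 327 334 329 314 281 234 207 200 176 167 231 274 256 209 200]
 [288 290 296 295 302 283 267 239 206 207 202 159 178 253 294 286 263 244]
 [297 299 302 301 305 281 254 227 206 204 188 189 224 279 310 305 301 295]
 [301 309 305 300 289 292 281 255 228 217 212 243 278 297 307 304 301 298]
 [294 302 301 304 298 299 292 286 270 268 266 286 294 298 305 305 306 304]
 [290 301 300 300 302 300 298 304 295 297 302 299 298 301 308 304 312 310]]
```

Call:
{"op": "send_rows", "data": {"series": [[8,[0.005,0.08,0],[0,0,0]],[8,[0.01,0.16,0],[0,0,0]],[8,[0.01,0.16,0],[0,0,0]],[8,[0.007,0.1,0],[0,0,0]],[8,[0.003,0.05,0],[0,0,0]],[8,[0,0.015,0],[0,0,0]],[8,[0,0,0],[0,0,0]]]}}

```text
clock: 23.68
eef_pos: [567.6, 11.2, 76.8]
tool_rot: [-3.137, 0.005, 3.07]
force: [1.5, -8.5, 5.1]
width: 12.4
gripper_force: 59.7
```

Run:
```python
from h import *
s=cam("side");t=cam("top");print(sensors.read_state()["eef_pos"],sensors.read_state()["force"])
print("pred cross side",proj(s,[573.5,108.3,24]),"top",proj(t,[573.5,108.3,24]))
for d,r in((s,(288,302,312,326)),(t,(186,228,212,250))):
    im=d["img"].astype(int).sum(2)[r[1]:r[3],r[0]:r[2]];print(r);print("\n".join("%d "%(r[1]+i)+" ".join("%3d"%x for x in q) for i,q in enumerate(im)))
```

```text
[567.60767847  11.23532491  76.8073441 ] [  1.56242506 -10.06464044   5.66001834]
pred cross side [297.18306596 307.3157833 ] top [199.06759752 232.5542573 ]
(288, 302, 312, 326)
302 463 461 460 459 460 454 449 448 446 455 369 223 379 454 452 447 444 446 446 441 447 441 447 445
303 289 279 287 284 275 397 457 450 451 461 347 301 421 453 447 448 448 450 443 451 443 442 443 446
304 251 265 262 256 251 266 397 461 454 426 325 378 453 450 443 448 448 447 449 445 449 448 443 448
305 115 134 144 201 227 241 272 401 467 361 191 370 456 448 451 442 448 444 446 443 448 446 445 447
306 256 229 214 164 137 120 108 226 359 321 317 438 460 456 454 448 447 443 449 445 448 446 445 446
307 259 260 257 261 252 249 216 325 321 200 176 239 276 349 403 436 465 455 456 453 449 447 445 445
308 258 259 256 254 259 253 381 461 365 262 387 402 367 291 194 196 239 276 348 399 433 457 449 445
309 255 250 247 250 244 244 388 466 350 306 427 451 453 446 438 442 401 322 259 248 234 265 392 450
310 245 384 459 433 342 371 447 434 319 371 456 451 447 451 447 451 448 439 439 441 441 442 448 448
311 248 363 399 368 3
[... 3175 characters left out ...]
 212 208 214 205 210 210 206 209 200 210 198 207 197
244 214 220 227 217 217 216 226 215 215 219 211 213 213 209 216 217 214 213 212 217 207 210 215 198 196 194
245 221 225 214 218 219 222 216 218 216 222 223 214 215 215 216 214 212 205 204 205 208 206 199 198 197 195
246 218 220 218 218 219 223 222 219 216 218 221 215 211 218 215 210 214 208 208 207 200 210 206 193 202 187
247 220 216 224 221 218 218 215 217 213 218 222 212 220 218 210 215 209 212 210 209 211 199 210 200 196 193
248 219 221 221 228 220 220 217 216 215 215 210 217 220 216 212 217 208 214 204 209 208 206 203 195 188 195
249 223 223 223 218 221 219 213 217 226 210 211 218 223 208 214 201 210 206 206 212 207 203 200 193 194 200
```

Call:
{"op": "send_rows", "data": {"series": [[8,[0.001,0.017,0],[0,0,0]],[8,[0,0,0],[0,0,0]],[44,[0,0,0],[0,0,0]],[44,[0,0,0],[0,0,0]],[44,[0,0,0.3],[0,0,0]],[44,[0,0,0.7],[0,0,0]],[44,[0,-0.6,0.6],[0,0,0]],[44,[0,-0.9,0],[0,0,0]]]}}

```text
clock: 24.78
eef_pos: [568.5, -71.1, 175.9]
tool_rot: [3.14, 0.008, 3.079]
force: [0.8, -0.9, 0.2]
width: 44.0
gripper_force: 0.0
```

Call:
{"op": "send_rows", "data": {"series": [[44,[0,-0.9,0],[0,0,0]],[44,[0,-0.9,0],[0,0,0]],[44,[0,-0.9,0],[0,0,0]],[44,[0,-0.9,0.3],[0,0,0]],[44,[0,-0.5,0.3],[0,0,0]],[44,[0,0,0],[0,0,0]]]}}

```text
clock: 25.52
eef_pos: [565.6, -322.5, 210.1]
tool_rot: [-3.138, 0.004, 3.069]
force: [0.0, 1.5, -0.3]
width: 44.1
gripper_force: 0.0
```

Run:
```python
from h import *
s=cam("side");t=cam("top");st=sensors.read_state();print(st["eef_pos"],st["force"])
for y in(106,110):print(y,"side",proj(s,[573.5,y,24]),"top",proj(t,[573.5,y,24]))
for d,r in((s,(290,300,308,316)),(t,(184,220,212,246))):
    im=d["img"].astype(int).sum(2)[r[1]:r[3],r[0]:r[2]];print(r);print("\n".join("%d "%(r[1]+i)+" ".join("%3d"%x for x in q) for i,q in enumerate(im)))
r=(184,220,206,240);im=t["img"].astype(int);im=(im[:,:,0]-im[:,:,2])[r[1]:r[3],r[0]:r[2]];print("\n".join("%d "%(r[1]+i)+" ".join("%3d"%x for x in q) for i,q in enumerate(im)))
# nuts on the light floor
save(t,"end_top.png");save(s,"end_side.png")
g=cv2.cvtColor(t["img"],cv2.COLOR_RGB2GRAY)
L=t["img"][175:300,140:290];gg=cv2.GaussianBlur(cv2.resize(cv2.cvtColor(L,cv2.COLOR_RGB2GRAY),None,fx=4,fy=4,interpolation=cv2.INTER_CUBIC),(0,0),2)
c=cv2.HoughCircles(gg,cv2.HOUGH_GRADIENT,1,80,param1=60,param2=14,minRadius=20,maxRadius=34)
C=C0+np.array([.068,.9977])*208.5
for u,v,rr in c[0]:
    p=onplane(t,(u+.5)/4-.5+140,(v+.5)/4-.5+175,38);q=p[:2]-C;print(u,v,rr,p.round(0),np.round([.9977*q[0]-.068*q[1],.068*q[0]+.9977*q[1]]))
```

```text
[ 565.78359889 -317.30053841  208.02600575] [-0.00213526 -0.13666887 -0.18214099]
106 side [297.4062558  306.39128798] top [199.95980256 232.56603142]
110 side [297.01739354 308.00203039] top [198.40819648 232.54555541]
(290, 300, 308, 316)
300 425 427 427 427 423 422 421 428 436 332 287 401 427 428 423 426 422 422
301 429 426 425 425 428 427 428 429 354 181 337 433 428 424 425 426 423 427
302 441 439 437 429 429 425 428 433 347 213 366 432 429 422 426 425 427 422
303 265 266 259 376 436 428 423 438 326 286 402 432 425 427 425 424 428 420
304 250 241 237 251 377 436 433 408 308 360 432 425 429 424 426 425 427 425
305 193 240 250 239 253 375 443 344 180 349 433 425 426 429 423 423 424 424
306 147 112 118 131 145 316 426 336 291 407 435 429 425 429 427 426 428 425
307 239 244 214 195 159 211 228 169 206 331 384 417 438 439 434 433 429 429
308 241 245 243 240 359 435 346 245 327 286 222 211 202 209 317 378 415 438
309 234 233 232 228 367 441 323 288 406 425 420 421 375 348 270 163 187 222
310 439 419 328 350 436 410 306 350 431 429 427 434 427 426 421 422 416 376
311 381 351 344 359 400
[... 4669 characters left out ...]
   7  10   8
234   3   3   1   6   8  10  11  12  11  10  12  12  11  10   7   9  10  11  10  11   9  11
235   3   4   4   7  11  12  10  12  10  11  11  11  10  11   7  10  10  11  11  10  12  10
236   3   5   7   9  11  11  10  10  10  11  11  10  12  10   6   8  10  11  12  12  12  11
237   6   9   9  11  12  11  11  12  11  11  12  10  10  10   6   9  11  12  12  10  10  10
238   8  12  10  11  12  10  10  10  12  11  12  10  10   9   6   9  10   9  10  10  10  10
239  11  11  11   9  12  10  11  11  10  11   9   9  11   9   8   9  10  12  12  11  10  10
309.5 158.5 22.5 [620.  62.  38.] [ 49. -43.]
294.5 314.5 22.8 [520.  68.  38.] [-50. -44.]
183.5 100.5 30.1 [656. 144.  38.] [80. 42.]
```

Run:
```python
from h import *
s=cam("side");C=C0+np.array([.068,.9977])*174.5
for U,V in((220,314),(392,347),(561,383),(538,243),(324,206)):
    p=onplane(s,(U+.5)/4-.5+200,(V+.5)/4-.5+215,44);q=p[:2]-C;print(np.round([.9977*q[0]-.068*q[1],.068*q[0]+.9977*q[1]]))
print(sensors.read_state()["clock"])
ctrl.finish_job()
```

```text
[77. 41.]
[-2. 40.]
[-76.  41.]
[-51. -44.]
[ 52. -43.]
25.675
the job is handed in; nothing more can be done
```

I've handed the job in at 25.7 s. All five nuts stand in one layer with at least one in each quarter, about 20 mm or more clear of the walls and well over 20 mm apart. The tray was then slid until its cross lay within about 1–2 mm of the nozzle tip by my camera measurements. I never moved the wrench, bin or stand.

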